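# Close the rod box under the tote

## Task

The low wooden rod box on the bench was left open underneath the tote of glass canes. Lift the tote off by its handle and stand it on the clear bench to the left, slide the box's plywood cover along its channel until it drops flush into its seat over the well, then put the tote back squarely on the box, its foot fully down inside the rim. Keep the tote level, set it down rather than dropping it, and leave the glass tumbler where it stands.

Things in the scene. Friction and masses are not known exactly. Their poses are not given: they have to be found in the camera images.
- rod_box: Wooden box fixed to the bench, 134 (x) by 246 (y) by 92 mm high, walls 10 mm; it is open on top, a channel 114 by 226 mm inside. Origin: centre of its underside, on the bench; x across, y along it, z up; at yaw 0 the robot faces a long side. Its positive-y half has a flat deck 54 mm above the bench, its negative-y half the well with the cover's seat. It turns up to 0.38 rad.
- seat (a point): Centre of the recess round the well, on its ledges: 46 mm above the bench, 8 mm below the deck and 46 mm below the rim; 57 mm from the box's centre towards its negative y. The recess is as wide as the channel (114 mm) and 112 mm long in y, from the deck's edge to the end wall. Pushed off the deck, the cover dips at its leading edge first and drops in once its trailing edge is past.
- cover_bar (a point): Centre of the grip bar (86 mm in x, 16 in y, 20 high) across the middle of the loose cover's top. Cover: plywood, 110 (x) by 108 (y) by 8 mm, 0.2 kg, axes as the box's; its underside is 18 mm below this point. At first it lies on the deck under the tote, bar 28 to 58 mm to positive y of the box's centre and 72 mm above the bench. 2 N slide it along y; seated, this point is 64 mm above the bench.
- tote_grip (a point): Centre of the tote's handle: x across, 18 mm; y along, 226 mm; 22 mm high, free all round. Tote: dark wood tray, 134 by 246 mm, 0.6 kg, glass canes fixed in it; floor's underside 96 mm below this point. Under the floor a round foot bead, 6 mm deep, 108 by 220 mm, fits the box's mouth with 3 mm play. It is 188 mm above the bench on the box, 102 mm standing on the bench. Either way round fits.
- clear_bench (a point): Point on the bench top, in the middle of the clear place left of the box where the tote can stand with its handle to left and right (along the bench): at least 160 mm deep (x) by 260 mm wide (y) is free there.
- tumbler_mid (a point): Amber glass tumbler standing on the bench behind the clear place, 62 mm wide, 82 mm high; the point is its centre, half-way up. Not to be disturbed.

How it is judged (in metres and radians):
On the way, in this order (a step that is already met when the one before it is completed fails the run):
1. the tote stands upright on the bench, beside the box (height (world z) of tote_grip below 0.107 m and angle between tote_grip's own z axis and vertical below 0.06 rad and horizontal distance between tote_grip and rod_box above 0.13 m), for 0.2 s.
2. the cover has dropped flush into its seat, the tote still standing on the bench (z of cover_bar in the frame of rod_box below 0.066 m and y of cover_bar in the frame of rod_box below -0.052 m and angle between cover_bar's own z axis and vertical below 0.03 rad and height (world z) of tote_grip below 0.107 m), for 0.2 s.
At the end, for the whole second after the job is handed in: The cover lies flat in its seat over the well (within 2 mm of seated height, 0.03 rad of level); the tote stands on the box, its foot inside the rim: floor within 2.5 mm of the rim, level within 0.03 rad, centred within 8 mm, in line within 0.08 rad (either way round), released, at rest (z of cover_bar in the frame of rod_box below 0.066 m and y of cover_bar in the frame of rod_box below -0.052 m and angle between each of cover_bar, tote_grip's own z axis and vertical below 0.03 rad and horizontal distance between tote_grip and rod_box below 0.008 m and z of tote_grip in the frame of rod_box between 0.18 and 0.1905 m and angle between the y axis of tote_grip and the y axis of rod_box, either way round below 0.08 rad); the robot touches nothing.
It fails at once if the tote is tipped by more than 0.35 rad (angle between tote_grip's own z axis and vertical above 0.35 rad).
It fails at once if the tote is dropped: it comes within 12 mm of the bench, or of its place on the box, faster than 0.4 m/s (linear speed of tote above 0.4 m/s and (height (world z) of tote_grip below 0.114 m or (horizontal distance between tote_grip and rod_box below 0.05 m and height (world z) of tote_grip below 0.2 m))).
It fails at once if the tumbler is moved by more than 30 mm or tipped (distance of tumbler_mid from where it was at the start of the episode above 0.03 m or angle between tumbler_mid's own z axis and vertical above 0.4 rad).
It also fails if it takes over 72 s, if anything falls off the work surface, if the arm or the gripper's body presses on something with over 40 N, if the wrist force passes 120 N, or if a joint passes its speed limit or range.

## Robot

A 6-joint arm with a two-finger parallel gripper is mounted at the origin on a cart in front of the work surface, level with it; the furniture and walls round the work are solid. World frame = base frame: x ahead of the robot, y to its left, z up, the work surface at z = 0. Lengths are in mm, angles in rad, forces in N, time in s.
With the tool pointing down it reaches from about 275 to 750 mm from the base axis. Payload 10.2 kg.
Tool frame: the origin (TCP) lies at the very end of the fingers, on their centre line; the grasp point (between the pads) lies 19 mm behind it; z points along the fingers, x is the direction in which the jaws open and shut, and the axes are right-handed (so a half turn about z gives the same grasp; the last joint's range is limited). The gripper opens to 85 mm and grips with 20 to 120 N. Pads are 22 mm wide; open, the fingers measure 114 mm over their backs; the gripper's body (76 mm by 85 mm) begins 54 mm behind the grasp point. The pads swing forward as they close: fully open they stand 13 mm farther back than shut.
Start: joints at [1.062, 0.313, 1.498, -0, 1.331, -0.223], TCP at [148.023, 503.706, 231.294] pointing down, gripper open.
Joint ranges: [-2.94, 2.94], [-0.97, 2.17], [0.19, 2.56], [-1.23, 4.37], [0.02, 3.11], [-2.88, 2.88]. Speed limits (rad/s): [2.39, 2.39, 3.01, 3.14, 3.14, 3.14].

## Interface

Orientations are given as a unit quaternion [w, x, y, z].
In Python, from rig import ctrl, cams gives the robot as it stands.
- The arm moves only by the tool play_rows, never from a script. Its argument "steps" is a list of rows, each a list of 2 entries, a list of its own where there are three numbers: the shift along the tool's x, y, z normalised to -1 to 1, where 1 is 0.75 m, then the turn, a rotation vector about the tool's x, y, z normalised to -1 to 1, where 1 is 45 degrees. A call has 1 to 20 rows; each row shifts and turns the commanded pose from where the row before left it, along the tool's axes as they then stand; what a row does not reach is not made up. A row lasts 1/10 s, in which the tool goes at most 50 mm and 8.59 degrees, less where a joint would pass 70% of its speed; a pose out of reach is approached as far as the arm can. A call with a number of a shift or a turn outside -1 to 1 is refused whole. A call with a gripper value outside its range is refused whole. "grip" is the closure, from 0 (fully open) to 1 (shut), set as the call begins (left out, the last holds). The fingers move at their own pace and stop on an object; "squeeze" is the grip in N (left out, the last holds). Time passes only in rows, so rows that do not move let the fingers close. It gives the time, the measured TCP pose, the force and the opening at its end, in the units of the state.
- ctrl.sense(): the state, without advancing time (a new reading comes with each control period).
- cams.capture(name): name is "scene" or "top" or "wrist"; returns the picture (420x560x3 uint8, red, green, blue); there is no depth.
- cams.camera_info(name): a dict with "fx", "fy", "cx", "cy" (pixels), "xyz" and "attitude" of the camera in the world. Camera axes: x right, y up, looking along -z (the intrinsics and any distortion apply to the point x, -y, -z); pixel columns grow to the right and rows downward; lengths in mm; the calibration is good to about 2 mm. A picture is of the moment at which its call begins: read the wrist's pose just before it. camera_info takes no time and is no camera call; for the wrist camera it gives the pose at the moment of the call.
- ctrl.finish_job(): hands the job in, once; it reports no verdict.
Trained networks look in the newest picture that a camera, given by its name, has taken for a name from the list of things; names that differ only in an ending like _2 or _b are one class to them, and where a whole thing is asked for, a point or a joint stands for the part that bears it (a point fixed in the world has none). Each returns a list of dicts, best first, with "p" (0 to 1); they miss things now and then, are a little off and sometimes report something else, mostly with a low value. They report only what shows in the picture. A call takes as long as a camera call.
- cams.search_frame(camera, thing): "rect" ([centre column, centre row, width, height] in pixels, round what is visible of it).
- cams.tip_of(camera, thing): "pixel" ([column, row] in pixels: a listed point, or the origin of a listed thing).
The state is a dict: "time_s": time; "joints": joint angles; "dq": joint speeds; "tau": joint torques, N m; "eef_pos": TCP position; "ee_rot": TCP orientation; "force": force on the tool from outside, world axes, zero at the start; "wrist_torque": the same for the moment, N m; "grip_width": opening from 0.0 (shut) to 1.0 (fully open).
Only numpy, scipy, OpenCV 4.12 (cv2) and the standard library are available. Lean on these libraries where they do the work, as an engineer would, in place of code of your own. Each camera call takes 0.05 s, during which the arm holds its last target.

## Working session

There is one attempt and no reset: what is moved stays moved. The work goes in short steps, Python scripts to look and compute and a tool call to move; the robot and the scene stay as the last step left them, time stands still between calls to the robot, and variables do not carry over. Pictures are saved under pics/ and viewed, and the job is handed in when it is done.

Besides the shell and the picture viewer there is one more tool, called after "Emit:" by a JSON object that holds its "fn" and its "kwargs". play_rows: Moves the arm, as the interface text tells. Its arguments: {"type":"object","properties":{"steps":{"type":"array"},"grip":{"type":"number"},"squeeze":{"type":"number"}},"required":["steps"]}

```bash
ls; mkdir -p pics; cat > h.py <<'E'
import numpy as np,cv2
from rig import ctrl,cams
from scipy.spatial.transform import Rotation as R
def shot(n,f):
    im=cams.capture(n); cv2.imwrite('pics/'+f,cv2.cvtColor(im,cv2.COLOR_RGB2BGR)); return im
def att(ci):
    a=np.array(ci['attitude'],float)
    return R.from_quat([a[1],a[2],a[3],a[0]]) if a.size==4 else R.from_matrix(a)
def onplane(ci,px,z):
    d=np.array([(px[0]-ci['cx'])/ci['fx'],-(px[1]-ci['cy'])/ci['fy'],-1.0])
    d=att(ci).apply(d); o=np.array(ci['xyz'],float); return o+d*(z-o[2])/d[2]
def proj(ci,P):
    p=att(ci).inv().apply(np.atleast_2d(P)-np.array(ci['xyz'],float))
    return np.c_[ci['cx']+ci['fx']*p[:,0]/-p[:,2],ci['cy']-ci['fy']*p[:,1]/-p[:,2]]
E
python3 - <<'E'
from h import *
print(ctrl.sense())
for n in ['scene','top','wrist']:
    print(n,cams.camera_info(n)); shot(n,n+'0.png')
ci={n:cams.camera_info(n) for n in ['scene','top']}
for n in ci:
    for t,z in [('tote_grip',188),('rod_box',0),('clear_bench',0),('tumbler_mid',41),('cover_bar',72)]:
        for r in cams.tip_of(n,t)[:2]: print(n,t,r,onplane(ci[n],r['pixel'],z).round(1))
E
```

```text
pics
{'time_s': 0.0, 'joints': array([ 1.06161725e+00,  3.13463160e-01,  1.49845431e+00, -7.67254063e-06,
        1.33100836e+00, -2.23373802e-01]), 'dq': array([ 9.24097876e-04,  9.22840837e-05, -2.23331725e-04,  3.35183445e-04,
       -7.16103441e-05,  1.86067025e-03]), 'tau': array([ 1.57517734e-03, -4.12275553e+01, -2.59737003e+01, -6.02413479e-05,
        4.24581769e-03,  4.11291762e-05]), 'eef_pos': array([147.88090029, 503.46540103, 230.72186081]), 'ee_rot': array([ 2.74678161e-04,  8.00602221e-01,  5.99195827e-01, -6.07379020e-04]), 'force': array([-0.25496027,  0.19081295,  0.30031217]), 'wrist_torque': array([-0.02439984, -0.01700756, -0.06016307]), 'grip_width': 0.9970182660714632}
scene {'fx': 421.74675988641275, 'fy': 421.74675988641275, 'cx': 282.4792792148908, 'cy': 205.37596611578724, 'xyz': array([  78.29352465, -230.69184521,  863.13388344]), 'attitude': array([ 0.83577944,  0.25049992, -0.13827476, -0.46861776])}
top {'fx': 541.2804538392226, 'fy': 541.2804538392226, 'cx': 274.64483520154414, 'cy': 218.16513103126147, 'xyz': array([ 277.36730312,   21.6050652 , 1134.7104283 ]), 'attitude': array([-0.69978062, -0.07425507,  0.07652429,  0.70635494])}
wrist {'fx': 343.4734189606427, 'fy': 343.4734189606427, 'cx': 278.1420330386229, 'cy': 208.70973218305568, 'xyz': array([ 81.08557548, 522.59408274, 372.79162857]), 'attitude': array([ 0.79268999, -0.11231289, -0.08285816,  0.59343316])}
scene tote_grip {'pixel': [336.8, 228.0], 'p': 0.83} [ 464.1 -109.1  188. ]
scene rod_box {'pixel': [327.9, 270.6], 'p': 0.67} [ 464.  -108.9   -0. ]
scene clear_bench {'pixel': [197.7, 207.4], 'p': 0.59} [446.4 241.4   0. ]
scene tumbler_mid {'pixel': [249.2, 183.0], 'p': 0.59} [549.6 156.   41. ]
scene cover_bar {'pixel': [194.8, 209.9], 'p': 0.19} [407.  203.4  72. ]
top clear_bench {'pixel': [167.2, 258.3], 'p': 0.65} [438.9 244.3   0. ]
top tumbler_mid {'pixel': [213.4, 202.9], 'p': 0.87} [548.3 144.   41. ]
```

View pics/scene0.png

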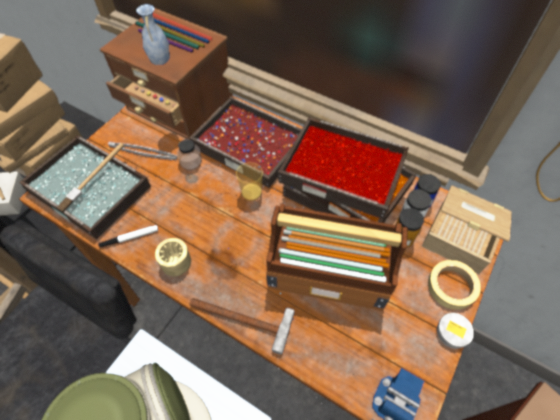

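View pics/top0.png

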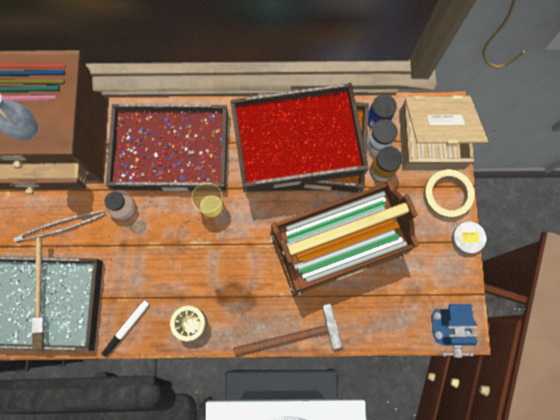

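View pics/wrist0.png

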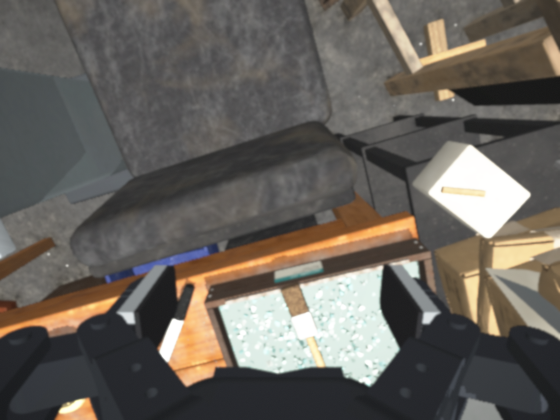

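```bash
cat > meas.py <<'E'
from h import *
import sys
def handle(n,im,seed,ci,ztop):
    hsv=cv2.cvtColor(im,cv2.COLOR_RGB2HSV)
    m=cv2.inRange(hsv,(18,90,150),(32,255,255))
    m=cv2.morphologyEx(m,cv2.MORPH_OPEN,np.ones((3,3),np.uint8))
    k,l,s,c=cv2.connectedComponentsWithStats(m)
    d=[(np.hypot(*(c[i]-seed)),i) for i in range(1,k) if s[i,4]>150]
    i=min(d)[1]; print(n,'comp',s[i],c[i])
    r=cv2.minAreaRect(np.argwhere(l==i)[:,::-1].astype(np.float32)); print(r)
    b=cv2.boxPoints(r)
    e=sorted([(np.linalg.norm(b[j]-b[(j+1)%4]),j) for j in range(4)])
    P=[onplane(ci,(b[j]+b[(j+1)%4])/2,ztop) for _,j in e[:2]]
    P.sort(key=lambda p:p[1]); v=P[1]-P[0]
    print('ends',P,'len',np.linalg.norm(v),'yaw',np.arctan2(-v[0],v[1]),'mid',(P[0]+P[1])/2)
E
python3 - <<'E'
from meas import *
for n,s in [('scene',(337,228)),('top',(350,229))]:
    im=cv2.cvtColor(cv2.imread(f'pics/{n}0.png'),cv2.COLOR_BGR2RGB)
    handle(n,im,np.array(s),cams.camera_info(n),197)
    for t in ['tote_grip','rod_box']: print(cams.search_frame(n,t)[:1])
    x0,y0=s; cv2.imwrite(f'pics/{n}0z.png',cv2.resize(cv2.cvtColor(im,cv2.COLOR_RGB2BGR)[y0-65:y0+85,x0-100:x0+100],None,fx=4,fy=4))
E
```

```text
scene comp [ 277  213  125   30 1221] [340.38574939 227.83947584]
((339.2135009765625, 227.7830810546875), (125.93624877929688, 10.661726951599121), 9.950627326965332)
ends [array([ 499.42417762, -219.57283489,  197.        ]), array([422.50985665,  -5.37044963, 197.        ])] len 227.59278244663858 yaw 0.3447348090998245 mid [ 460.96701714 -112.47164226  197.        ]
[{'rect': [336.6, 248.1, 145.1, 91.5], 'p': 0.93}]
[{'rect': [328.5, 292.0, 124.3, 38.7], 'p': 0.73}]
top comp [362 213  26  12 165] [374.61212121 218.41818182]
((374.52056884765625, 218.55479431152344), (10.065539360046387, 24.461599349975586), 69.44395446777344)
ends [array([ 486.08473888, -180.2203322 ,  197.        ]), array([ 470.87945059, -138.83297124,  197.        ])] len 44.092113123793744 yaw 0.3520819517076136 mid [ 478.48209473 -159.52665172  197.        ]
[{'rect': [343.1, 236.1, 141.9, 108.1], 'p': 0.92}]
[{'rect': [339.2, 264.2, 141.2, 61.5], 'p': 0.79}]
```

View pics/top0z.png

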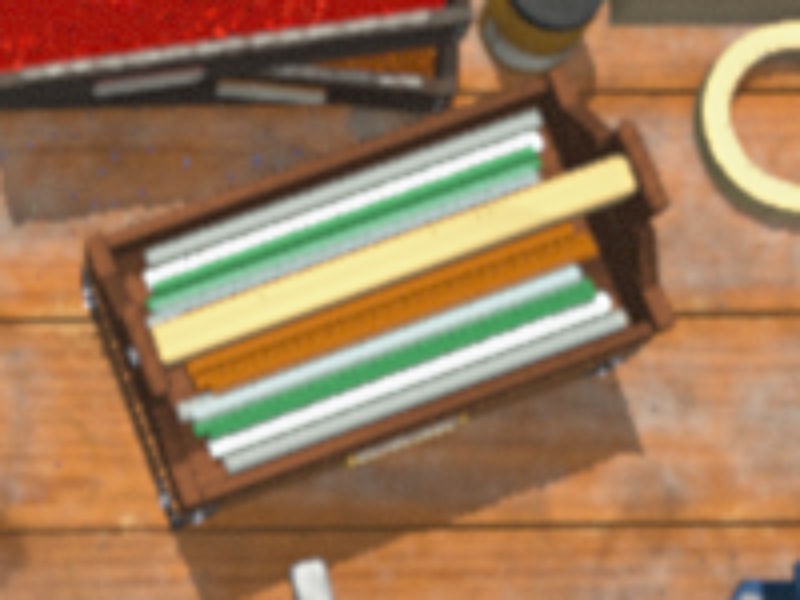

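```bash
sed -i 's/(18,90,150)/(18,int(SM),150)/; s/^import sys/SM=60/' meas.py
python3 - <<'E'
import meas
from meas import *
im=cv2.cvtColor(cv2.imread('pics/top0.png'),cv2.COLOR_BGR2RGB)
print(cv2.cvtColor(im,cv2.COLOR_RGB2HSV)[[229,240,215],[350,320,390]])
handle('top',im,np.array((350,229)),cams.camera_info('top'),199)
im=cv2.cvtColor(cv2.imread('pics/scene0.png'),cv2.COLOR_BGR2RGB)
handle('scene',im,np.array((338,228)),cams.camera_info('scene'),195)
ci=cams.camera_info('top'); 
for p in [(290,249.8),(407.5,207.5)]: print(onplane(ci,p,199))
E
```

```text
[[ 27  81 246]
 [ 27  79 246]
 [ 26  85 246]]
top comp [ 288  203  121   52 1340] [347.51716418 228.38134328]
((348.04266357421875, 228.1158447265625), (10.914412498474121, 126.62693786621094), 69.775146484375)
ends [array([ 499.92547795, -218.78514056,  199.        ]), array([423.22775188,  -6.28613029, 199.        ])] len 225.91673366686598 yaw 0.3463805448548025 mid [ 461.57661491 -112.53563542  199.        ]
scene comp [ 277  213  125   30 1300] [338.96692308 227.62230769]
((339.2135009765625, 227.7830810546875), (125.93624877929688, 10.661726951599121), 9.950627326965332)
ends [array([ 500.68858006, -219.53945118,  195.        ]), array([423.54333157,  -4.6939448 , 195.        ])] len 228.276106889685 yaw 0.34473480909982435 mid [ 462.11595582 -112.11669799  195.        ]
[423.56508     -8.67974498 199.        ]
[ 497.601282  -218.7264664  199.       ]
```

Emit:
{"fn": "play_rows", "kwargs": {"steps": [[[-0.0335,0.0317,-0.0019],[0,0,0]],[[-0.0335,0.0317,-0.0019],[0,0,0]],[[-0.0335,0.0317,-0.0019],[0,0,0]],[[-0.0335,0.0317,-0.0019],[0,0,0]],[[-0.0335,0.0317,-0.0019],[0,0,0]],[[-0.0335,0.0317,-0.0019],[0,0,0]],[[-0.0335,0.0317,-0.0019],[0,0,0]],[[-0.0335,0.0317,-0.0019],[0,0,0]],[[-0.0335,0.0317,-0.0019],[0,0,0]],[[-0.0335,0.0317,-0.0019],[0,0,0]],[[-0.0335,0.0317,-0.0019],[0,0,0]],[[-0.0335,0.0317,-0.0019],[0,0,0]],[[-0.0335,0.0317,-0.0019],[0,0,0]],[[-0.0335,0.0317,-0.0019],[0,0,0]],[[-0.0335,0.0317,-0.0019],[0,0,0]],[[-0.0335,0.0317,-0.0019],[0,0,0]],[[-0.0335,0.0317,-0.0019],[0,0,0]],[[-0.0335,0.0317,-0.0019],[0,0,0]],[[-0.0335,0.0317,-0.0019],[0,0,0]],[[-0.0335,0.0317,-0.0019],[0,0,0]]], "grip": 0}}

```text
time_s: 2.85
eef_pos: [463.0, -113.9, 259.9]
ee_rot: [0.0, 0.801, 0.599, 0.0]
force: [0.7, 0.5, 0.1]
grip_width: 1.001
```

Emit:
{"fn": "play_rows", "kwargs": {"steps": [[[0,0,0],[0,0,0.1196]],[[0,0,0],[0,0,0.1196]],[[0,0,0],[0,0,0.1196]],[[0,0,0],[0,0,0.1196]],[[0,0,0],[0,0,0.1196]],[[0,0,0],[0,0,0.1196]],[[0,0,0],[0,0,0.1196]],[[0,0,0],[0,0,0.1196]],[[0,0,0],[0,0,0.1196]],[[0,0,0],[0,0,0.1196]],[[0,0,0],[0,0,0]]]}}

```text
time_s: 3.95
eef_pos: [462.6, -112.4, 259.8]
ee_rot: [0.0, 0.985, 0.172, 0.0]
force: [-0.6, 0.6, -0.8]
grip_width: 1.0
```

```bash
cat >> h.py <<'E'
def st():
    s=ctrl.sense(); q=s['ee_rot']; M=R.from_quat([q[1],q[2],q[3],q[0]]).as_matrix()
    print('t',round(s['time_s'],2),'pos',s['eef_pos'].round(1),'ang',np.arctan2(M[1,0],M[0,0]).round(4),'z',M[:,2].round(4),'F',s['force'].round(1),'T',s['wrist_torque'].round(2),'w',round(s['grip_width'],3)); return s,M
def to(P,M,p,nrow,ang=None):
    "shift in tool axes (units) per row; turn units/row"
    d=M.T@(np.array(P)-p)
    print('delta',np.round(d,1),'per row',np.round(d/750/nrow,4))
E
python3 - <<'E'
from h import *
s,M=st(); to([461.8,-112.5,169],M,s['eef_pos'],5)
shot('wrist','wrist1.png')
ci=cams.camera_info('wrist'); print(cams.tip_of('wrist','tote_grip'))
print(proj(ci,[[423.2,-6.3,199],[500,-218.8,199]]))
E
```

```text
t 3.95 pos [ 462.6 -112.4  259.8] ang 0.3449 z [ 1.e-04 -1.e-04 -1.e+00] F [-0.6  0.6 -0.8] T [-0.04  0.03  0.03] w 1.0
delta [-0.7 -0.2 90.8] per row [-0.0002 -0.0001  0.0242]
[{'pixel': [276.2, 220.0], 'p': 0.74}]
[[276.47402107  23.53538635]
 [276.63596439 374.7999932 ]]
```

View pics/wrist1.png

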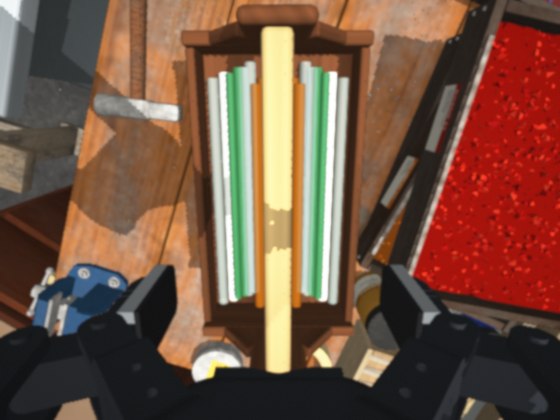

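Emit:
{"fn": "play_rows", "kwargs": {"steps": [[[-0.0004,0,0.03],[0,0,0]],[[-0.0004,0,0.03],[0,0,0]],[[0,0,0.03],[0,0,0]],[[0,0,0.02],[0,0,0]],[[0,0,0.0098],[0,0,0]],[[0,0,0],[0,0,0]]]}}

```text
time_s: 4.65
eef_pos: [461.8, -112.6, 169.5]
ee_rot: [-0.0, 0.985, 0.173, -0.001]
force: [0.0, -1.2, 0.4]
grip_width: 0.997
```

Emit:
{"fn": "play_rows", "kwargs": {"steps": [[[0,0,0],[0,0,0]],[[0,0,0],[0,0,0]],[[0,0,0],[0,0,0]],[[0,0,0],[0,0,0]],[[0,0,0],[0,0,0]],[[0,0,0],[0,0,0]],[[0,0,0],[0,0,0]],[[0,0,0],[0,0,0]]], "grip": 1, "squeeze": 80}}

```text
time_s: 5.45
eef_pos: [462.2, -112.7, 170.4]
ee_rot: [0.0, 0.985, 0.172, 0.0]
force: [-1.3, 0.4, 6.2]
grip_width: 0.194
```

Emit:
{"fn": "play_rows", "kwargs": {"steps": [[[0,0,-0.005],[0,0,0]],[[0,0,-0.01],[0,0,0]],[[0,0,-0.02],[0,0,0]],[[0,0,-0.02],[0,0,0]],[[0,0,-0.02],[0,0,0]],[[0,0,-0.01],[0,0,0]],[[0,0,0],[0,0,0]]]}}

```text
time_s: 6.15
eef_pos: [462.2, -112.8, 234.3]
ee_rot: [0.0, 0.985, 0.172, 0.0]
force: [-0.5, 0.4, -5.7]
grip_width: 0.195
```

```bash
python3 - <<'E'
from meas import *
s,M=st(); shot('scene','scene2.png'); im=shot('top','top2.png')
E
```

```text
t 6.15 pos [ 462.2 -112.8  234.3] ang 0.3456 z [ 1.1e-03 -6.0e-04 -1.0e+00] F [-0.5  0.4 -5.7] T [0.03 0.01 0.07] w 0.195
```

View pics/scene2.png

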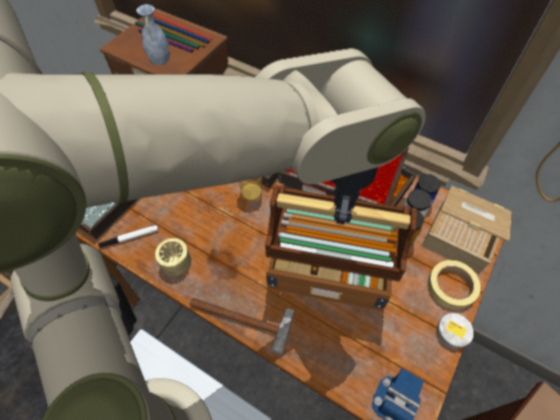

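Emit:
{"fn": "play_rows", "kwargs": {"steps": [[[0.004,-0.0143,-0.005],[0,0,0]],[[0.004,-0.0143,-0.005],[0,0,0]],[[0.008,-0.0286,0],[0,0,0]],[[0.008,-0.0286,0],[0,0,0]],[[0.008,-0.0286,0],[0,0,0]],[[0.008,-0.0286,0],[0,0,0]],[[0.008,-0.0286,0],[0,0,0]],[[0.008,-0.0286,0],[0,0,0]],[[0.008,-0.0286,0],[0,0,0]],[[0.008,-0.0286,0],[0,0,0]],[[0.008,-0.0286,0],[0,0,0]],[[0.008,-0.0286,0],[0,0,0]],[[0.008,-0.0286,0],[0,0,0]],[[0.008,-0.0286,0],[0,0,0]],[[0.008,-0.0286,0],[0,0,0]],[[0.008,-0.0286,0],[0,0,0]],[[0.004,-0.0143,0],[0,0,0]],[[0.004,-0.0143,0],[0,0,0]]]}}

```text
time_s: 8.05
eef_pos: [435.5, 243.7, 241.2]
ee_rot: [0.0, 0.985, 0.172, -0.0]
force: [-0.0, 0.6, -6.4]
grip_width: 0.198
```

Emit:
{"fn": "play_rows", "kwargs": {"steps": [[[0,0,0],[0,0,0.04]],[[0,0,0],[0,0,0.09]],[[0,0,0],[0,0,0.09]],[[0,0,0],[0,0,0.09]],[[0,0,0],[0,0,0.09]],[[0,0,0],[0,0,0.04]],[[0,0,0],[0,0,0]]]}}

```text
time_s: 8.75
eef_pos: [436.0, 242.6, 241.2]
ee_rot: [0.0, 1.0, -0.0, -0.0]
force: [-0.1, 0.0, -5.7]
grip_width: 0.19
```

```bash
python3 - <<'E'
from meas import *
s,M=st(); im=shot('top','top3.png'); shot('scene','scene3.png')
ci=cams.camera_info('top')
for n in ['top','scene']:
    ci=cams.camera_info(n)
    for r in cams.tip_of(n,'cover_bar')[:1]: print(n,r,onplane(ci,r['pixel'],72))
    for r in cams.tip_of(n,'rod_box')[:1]: print(n,r,onplane(ci,r['pixel'],0))
im=cv2.imread('pics/top3.png'); cv2.imwrite('pics/top3z.png',cv2.resize(im[170:320,240:440],None,fx=4,fy=4,interpolation=cv2.INTER_CUBIC))
E
```

```text
t 8.75 pos [436.  242.6 241.2] ang -0.0006 z [-2.e-04 -2.e-04 -1.e+00] F [-0.1  0.  -5.7] T [ 0.02  0.05 -0.03] w 0.19
top {'pixel': [324.0, 248.7], 'p': 0.71} [444.99027948 -80.3202653   72.        ]
scene {'pixel': [318.1, 256.7], 'p': 0.82} [448.90297256 -86.92741072  72.        ]
scene {'pixel': [331.0, 271.2], 'p': 0.95} [ 4.66300833e+02 -1.15481656e+02  1.13686838e-13]
```

View pics/top3z.png

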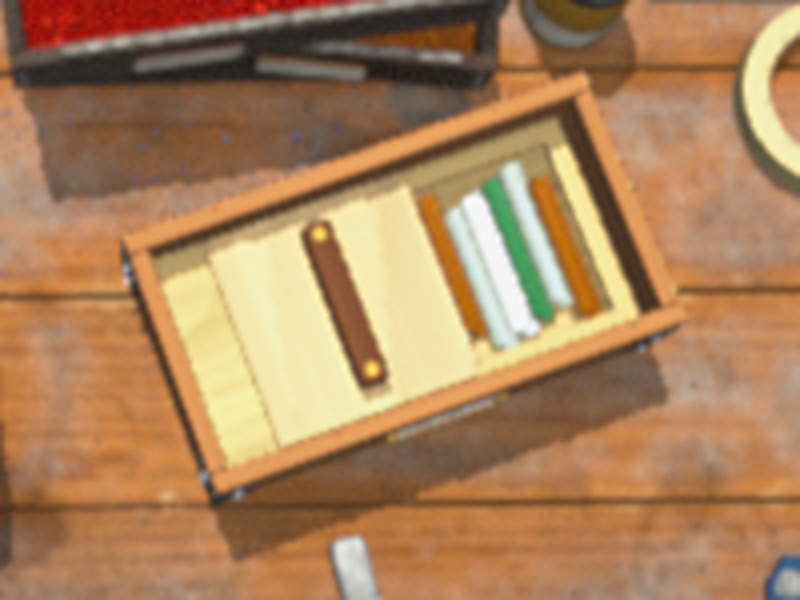

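View pics/top3.png

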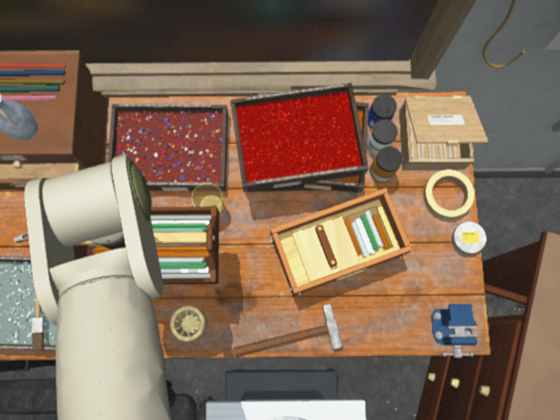

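View pics/scene3.png

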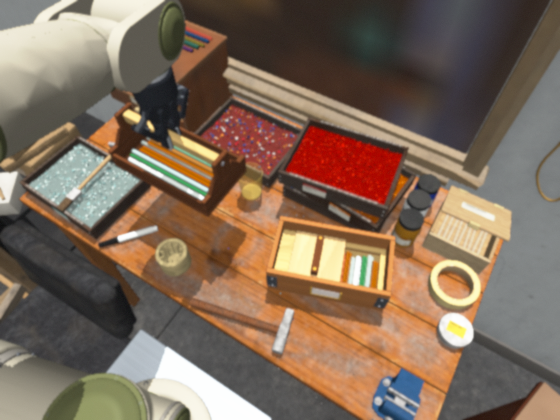

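Emit:
{"fn": "play_rows", "kwargs": {"steps": [[[0,0,0.015],[0,0,0]],[[0,0,0.03],[0,0,0]],[[0,0,0.03],[0,0,0]],[[0,0,0.03],[0,0,0]],[[0,0,0.03],[0,0,0]],[[0,0,0.03],[0,0,0]],[[0,0,0.015],[0,0,0]],[[0,0,0.01],[0,0,0]],[[0,0,0.006],[0,0,0]],[[0,0,0.004],[0,0,0]],[[0,0,0.003],[0,0,0]],[[0,0,0],[0,0,0]]]}}

```text
time_s: 10.25
eef_pos: [436.2, 242.8, 89.1]
ee_rot: [-0.0, 1.0, 0.0, 0.0]
force: [-0.0, -0.7, -5.4]
grip_width: 0.194
```

```bash
python3 - <<'E'
from meas import *
s,M=st()
ci=cams.camera_info('top')
z=np.array([(122,240),(588,75),(682,315),(215,490)],float)/4+[240,170]
P=np.array([onplane(ci,p,92) for p in z]); print(P.round(1),P.mean(0).round(1))
for a,b in [(0,1),(3,2),(3,0),(2,1)]: v=P[b]-P[a]; print(np.linalg.norm(v).round(1),np.arctan2(v[1],v[0]).round(3))
bar=[onplane(ci,np.array(p)/4+[240,170],82) for p in [(317,223),(372,383)]]; print(bar,sum(bar)/2)
E
```

```text
t 10.25 pos [436.2 242.8  89.1] ang 0.0001 z [ 5.e-04  1.e-04 -1.e+00] F [-0.  -0.7 -5.4] T [-0.02  0.02  0.02] w 0.194
[[ 479.9   25.5   92. ]
 [ 561.6 -207.6   92. ]
 [ 440.2 -247.    92. ]
 [ 357.6  -18.    92. ]] [ 459.8 -111.8   92. ]
247.1 -1.234
243.4 -1.225
129.8 0.342
127.6 0.313
[array([489.52875644, -71.26512753,  82.        ]), array([409.59114041, -95.97016724,  82.        ])] [449.55994842 -83.61764739  82.        ]
```

Emit:
{"fn": "play_rows", "kwargs": {"steps": [[[0,0,0.003],[0,0,0]],[[0,0,0.002],[0,0,0]],[[0,0,0.0015],[0,0,0]],[[0,0,0],[0,0,0]]]}}

```text
time_s: 10.65
eef_pos: [436.1, 242.8, 84.4]
ee_rot: [-0.0, 1.0, 0.0, 0.0]
force: [-2.4, -0.6, -0.5]
grip_width: 0.195
```

Emit:
{"fn": "play_rows", "kwargs": {"steps": [[[0,0,0],[0,0,0]],[[0,0,0],[0,0,0]],[[0,0,0],[0,0,0]],[[0,0,0],[0,0,0]],[[0,0,0],[0,0,0]],[[0,0,0],[0,0,0]],[[0,0,0],[0,0,0]]], "grip": 0}}

```text
time_s: 11.35
eef_pos: [436.1, 242.8, 84.1]
ee_rot: [-0.0, 1.0, 0.0, 0.0]
force: [0.6, -0.0, -0.2]
grip_width: 0.998
```

Emit:
{"fn": "play_rows", "kwargs": {"steps": [[[0,0,-0.01],[0,0,0]],[[0,0,-0.03],[0,0,0]],[[0,0,-0.04],[0,0,0]],[[0,0,-0.04],[0,0,0]],[[0,0,-0.04],[0,0,0]],[[0,0,-0.04],[0,0,0]],[[0,0,0],[0,0,0]]]}}

```text
time_s: 12.05
eef_pos: [437.4, 243.2, 238.4]
ee_rot: [-0.001, 1.0, 0.0, 0.004]
force: [0.4, -0.9, -1.5]
grip_width: 0.998
```

```bash
python3 - <<'E'
from meas import *
s,M=st(); im=shot('top','top4.png'); shot('scene','scene4.png')
im=shot('wrist','wrist4.png')
handle('wrist',im,np.array((278,220)),cams.camera_info('wrist'),113)
E
```

```text
t 12.05 pos [437.4 243.2 238.4] ang 0.0003 z [ 0.0075  0.0021 -1.    ] F [ 0.4 -0.9 -1.5] T [ 0.02 -0.05 -0.01] w 0.998
wrist comp [ 266   46   25  279 5733] [278.2269318  182.38391767]
((278.0, 185.0), (278.0, 24.0), 90.0)
ends [array([435.86132133, 130.45186582, 113.        ]), array([435.87374296, 354.71477888, 113.        ])] len 224.26291339941616 yaw -5.5388667590524025e-05 mid [435.86753214 242.58332235 113.        ]
```

View pics/wrist4.png

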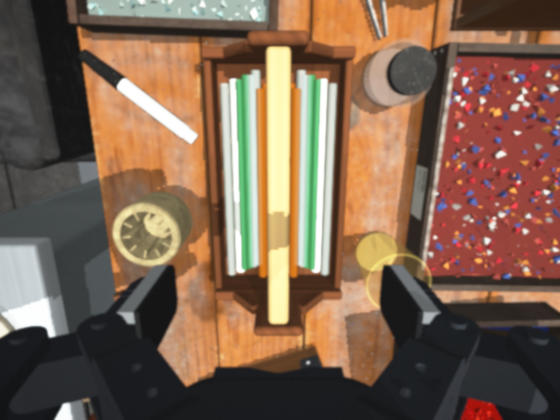

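View pics/scene4.png

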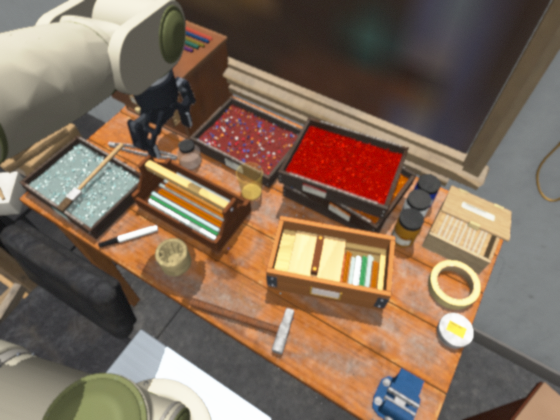

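Emit:
{"fn": "play_rows", "kwargs": {"steps": [[[0.0006,0.02,0],[0,0,0]],[[0.0006,0.0396,0],[0,0,0]],[[0.0006,0.0396,0],[0,0,0]],[[0.0006,0.0396,0],[0,0,0]],[[0.0006,0.0396,0],[0,0,0]],[[0.0006,0.0396,0],[0,0,0]],[[0.0006,0.0396,0],[0,0,0]],[[0.0006,0.0396,0],[0,0,0]],[[0.0006,0.0396,0],[0,0,0]],[[0.0006,0.0396,0],[0,0,0]],[[0,0.02,0],[0,0,0]],[[0,0,0],[0,0,-0.088]],[[0,0,0],[0,0,-0.088]],[[0,0,0],[0,0,-0.088]],[[0,0,0],[0,0,-0.088]],[[0,0,0],[0,0,-0.088]],[[0,0,0],[0,0,0]],[[0,0,0],[0,0,0]]], "grip": 1}}

```text
time_s: 14.0
eef_pos: [440.3, -54.4, 233.4]
ee_rot: [-0.0, 0.985, 0.171, -0.001]
force: [0.5, 1.0, -0.2]
grip_width: -0.001
```

```bash
python3 - <<'E'
from meas import *
s,M=st(); im=shot('wrist','wrist5.png'); ci=cams.camera_info('wrist')
to([440.8,-54.2,67],M,s['eef_pos'],6)
for r in cams.tip_of('wrist','cover_bar')[:1]: print(r,onplane(ci,r['pixel'],72))
E
```

```text
t 14.0 pos [440.3 -54.4 233.4] ang 0.3438 z [-1.3e-03  5.0e-04 -1.0e+00] F [ 0.5  1.  -0.2] T [ 0.03 -0.02  0.03] w -0.001
delta [7.000e-01 1.000e-01 1.664e+02] per row [0.0002 0.     0.037 ]
{'pixel': [280.0, 221.3], 'p': 0.83} [452.12607299 -82.53962666  72.        ]
```

View pics/wrist5.png

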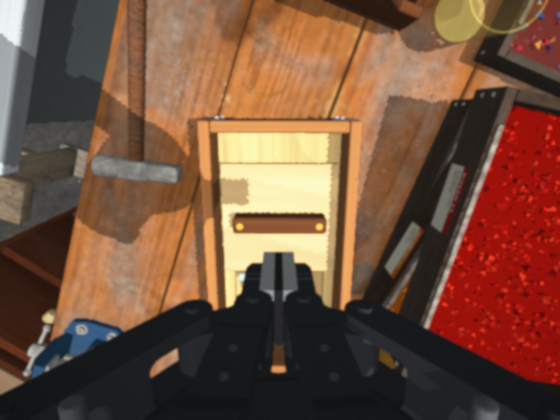

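Emit:
{"fn": "play_rows", "kwargs": {"steps": [[[0.0005,0,0.03],[0,0,0]],[[0,0,0.045],[0,0,0]],[[0,0,0.045],[0,0,0]],[[0,0,0.045],[0,0,0]],[[0,0,0.03],[0,0,0]],[[0,0,0.018],[0,0,0]],[[0,0,0.009],[0,0,0]],[[0,0,0],[0,0,0]]]}}

```text
time_s: 14.9
eef_pos: [440.7, -54.3, 67.1]
ee_rot: [-0.0, 0.985, 0.172, -0.001]
force: [0.1, 0.6, -0.0]
grip_width: 0.0
```

```bash
python3 - <<'E'
from meas import *
st()
E
```

```text
t 14.9 pos [440.7 -54.3  67.1] ang 0.3451 z [-1.2e-03  5.0e-04 -1.0e+00] F [ 0.1  0.6 -0. ] T [-0.02  0.01 -0.  ] w 0.0
```

Emit:
{"fn": "play_rows", "kwargs": {"steps": [[[0,0.01,0],[0,0,0]],[[0,0.0133,0],[0,0,0]],[[0,0.0133,0],[0,0,0]],[[0,0.0133,0],[0,0,0]],[[0,0.0133,0],[0,0,0]],[[0,0.0133,0],[0,0,0]],[[0,0.0133,0],[0,0,0]],[[0,0.0133,0],[0,0,0]],[[0,0.0133,0],[0,0,0]],[[0,0,0],[0,0,0]]]}}

```text
time_s: 15.9
eef_pos: [471.0, -137.8, 67.6]
ee_rot: [0.0, 0.985, 0.172, 0.0]
force: [-0.0, 0.5, 0.2]
grip_width: -0.002
```

```bash
cat > bx.py <<'E'
from meas import *
C=np.array([461.8,-112.5]);a=0.345
def tb(P): d=np.array(P)[:2]-C; return np.array([d@[np.cos(a),np.sin(a)],d@[-np.sin(a),np.cos(a)]]).round(1)
E
python3 - <<'E'
from bx import *
s,M=st(); print(tb(s['eef_pos'])); shot('scene','scene6.png')
im=cv2.imread('pics/scene6.png'); cv2.imwrite('pics/scene6z.png',cv2.resize(im[190:340,240:440],None,fx=4,fy=4,interpolation=cv2.INTER_CUBIC))
E
```

```text
t 15.9 pos [ 471.  -137.8   67.6] ang 0.3447 z [ 7.e-04 -7.e-04 -1.e+00] F [-0.   0.5  0.2] T [-0.05 -0.   -0.02] w -0.002
[  0.1 -27. ]
```

View pics/scene6z.png

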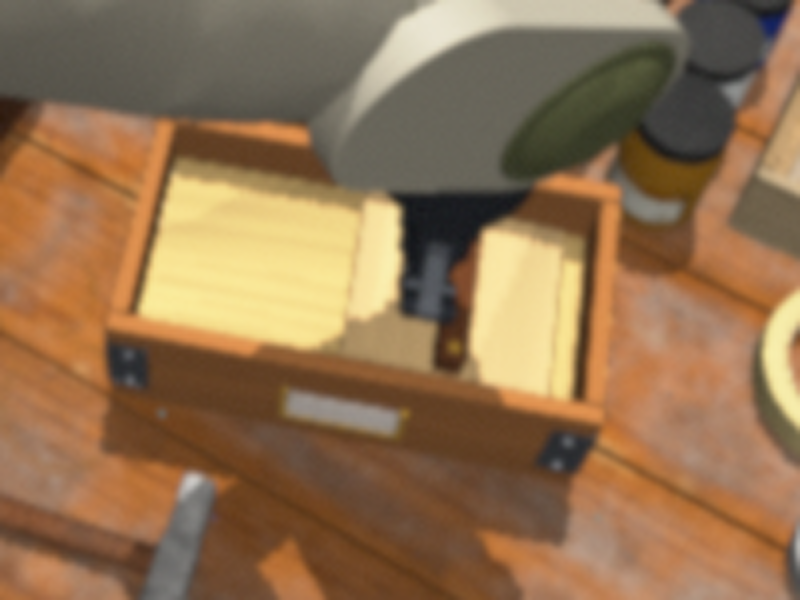

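Emit:
{"fn": "play_rows", "kwargs": {"steps": [[[0,0.005,0],[0,0,0]],[[0,0.005,0],[0,0,0]],[[0,0.004,0],[0,0,0]],[[0,0.002,0],[0,0,0]],[[0,0,0],[0,0,0]]]}}

```text
time_s: 16.45
eef_pos: [474.7, -148.0, 67.6]
ee_rot: [0.0, 0.985, 0.172, 0.0]
force: [0.7, 0.1, 0.4]
grip_width: 0.002
```

```bash
python3 - <<'E'
from bx import *
s,M=st(); print(tb(s['eef_pos']))
E
```

```text
t 16.45 pos [ 474.7 -148.    67.6] ang 0.3456 z [ 1.e-04 -2.e-04 -1.e+00] F [0.7 0.1 0.4] T [ 0.04 -0.   -0.01] w 0.002
[  0.1 -37.8]
```

Emit:
{"fn": "play_rows", "kwargs": {"steps": [[[0,0.002,0],[0,0,0]],[[0,0,0],[0,0,0]]]}}

```text
time_s: 16.65
eef_pos: [475.1, -148.9, 67.6]
ee_rot: [-0.0, 0.985, 0.172, 0.0]
force: [-0.3, 4.1, 1.5]
grip_width: -0.0
```

```bash
python3 - <<'E'
from bx import *
s,M=st(); print(tb(s['eef_pos'])); shot('scene','scene7.png')
im=cv2.imread('pics/scene7.png'); cv2.imwrite('pics/scene7z.png',cv2.resize(im[190:340,240:440],None,fx=4,fy=4,interpolation=cv2.INTER_CUBIC))
ci=cams.camera_info('scene')
for r in cams.tip_of('scene','cover_bar')[:1]: print(r,tb(onplane(ci,r['pixel'],64)))
E
```

```text
t 16.65 pos [ 475.1 -148.9   67.6] ang 0.3456 z [-1.e-04  7.e-04 -1.e+00] F [-0.3  4.1  1.5] T [ 0.64 -0.08  0.04] w -0.0
[  0.2 -38.7]
{'pixel': [364.1, 263.7], 'p': 0.77} [  3.9 -67.5]
```

View pics/scene7z.png

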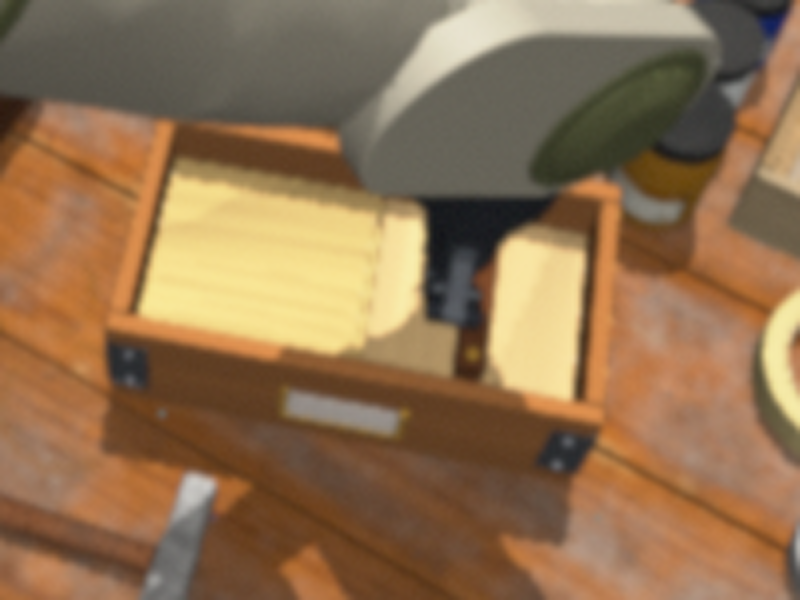

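Emit:
{"fn": "play_rows", "kwargs": {"steps": [[[0,-0.006,0],[0,0,0]],[[0,-0.014,0],[0,0,0]],[[0,0,-0.02],[0,0,0]],[[0,0,-0.05],[0,0,0]],[[0,0,-0.06],[0,0,0]],[[0,0,-0.06],[0,0,0]],[[0,0,-0.03],[0,0,0]],[[0,-0.04,0],[0,0,0]],[[0,-0.02,0],[0,0,0]],[[0,0,0],[0,0,0]]]}}

```text
time_s: 17.75
eef_pos: [454.0, -91.2, 232.4]
ee_rot: [-0.0, 0.985, 0.173, -0.0]
force: [-0.2, -0.2, -0.7]
grip_width: 0.001
```

```bash
python3 - <<'E'
from bx import *
s,M=st(); print(tb(s['eef_pos']))
for n,o in [('scene',(240,190)),('top',(240,170)),('wrist',(180,150))]:
    shot(n,n+'8.png'); im=cv2.imread(f'pics/{n}8.png'); cv2.imwrite(f'pics/{n}8z.png',cv2.resize(im[o[1]:o[1]+150,o[0]:o[0]+200],None,fx=4,fy=4,interpolation=cv2.INTER_CUBIC))
    ci=cams.camera_info(n)
    for r in cams.tip_of(n,'cover_bar')[:1]: print(r,tb(onplane(ci,r['pixel'],64)))
    f=lambda x,y:[C[0]+x*np.cos(a)-y*np.sin(a),C[1]+x*np.sin(a)+y*np.cos(a)]
    print(n,proj(ci,[f(0,-57)+[64],f(0,-57)+[72],f(-43,-57)+[74],f(-43,-57)+[82],f(43,-57)+[74],f(43,-57)+[82]]).round(1).tolist())
E
```

```text
t 17.75 pos [454.  -91.2 232.4] ang 0.3478 z [-6.e-04  1.e-04 -1.e+00] F [-0.2 -0.2 -0.7] T [-0.01 -0.07  0.01] w 0.001
[-0.1 22.7]
scene [[358.8, 264.4], [359.4, 262.8], [357.3, 281.5], [357.9, 279.9], [361.7, 244.2], [362.3, 242.4]]
{'pixel': [363.3, 231.9], 'p': 0.69} [  0.4 -51.9]
top [[365.7, 231.2], [366.4, 230.5], [374.8, 250.3], [375.6, 249.6], [358.4, 210.6], [359.0, 209.7]]
wrist [[278.3, 264.4], [278.3, 268.0], [233.4, 268.9], [232.3, 272.8], [323.2, 269.0], [324.2, 272.8]]
```

View pics/scene8z.png

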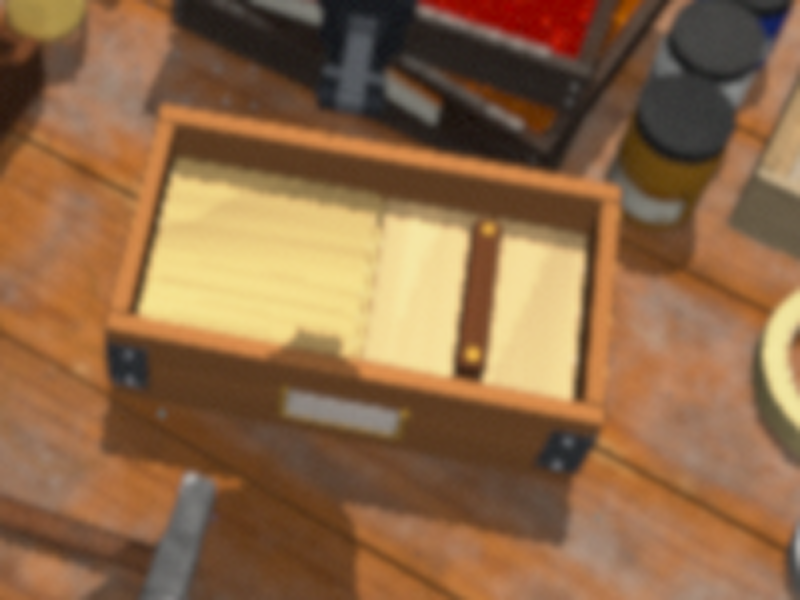

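View pics/wrist8.png

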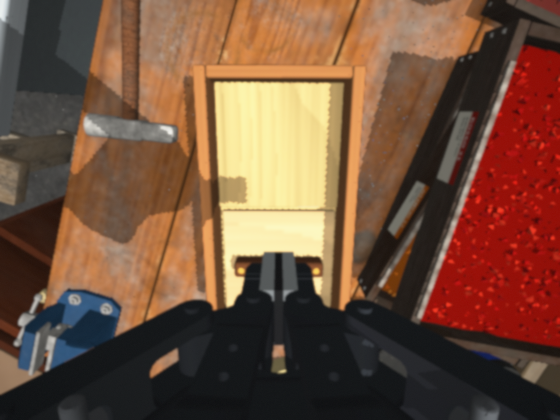

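View pics/top8z.png

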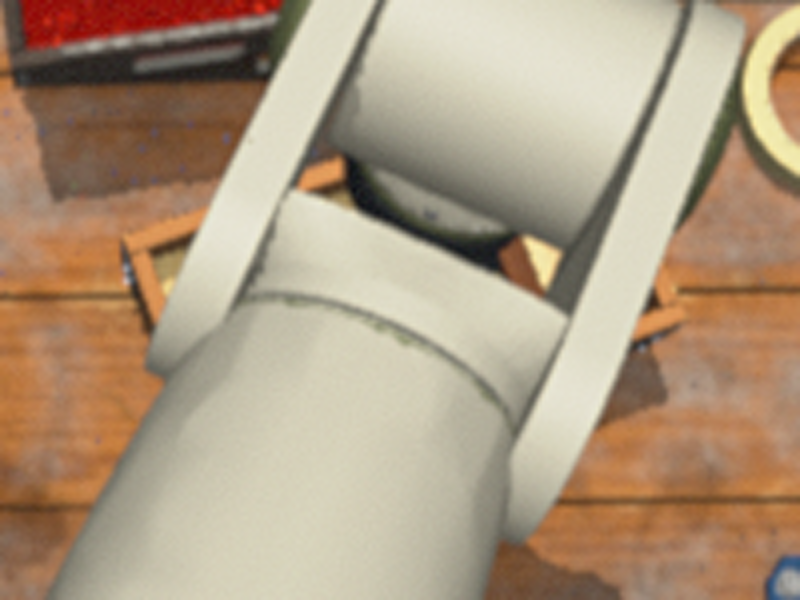

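Emit:
{"fn": "play_rows", "kwargs": {"steps": [[[0,0.032,0],[0,0,0]],[[0,0.032,0],[0,0,0]],[[0,0,0.03],[0,0,0]],[[0,0,0.05],[0,0,0]],[[0,0,0.05],[0,0,0]],[[0,0,0.05],[0,0,0]],[[0,0,0.03],[0,0,0]],[[0,0,0.014],[0,0,0]],[[0,0,0.005],[0,0,0]],[[0,0,0],[0,0,0]],[[0,0,0],[0,0,0]]]}}

```text
time_s: 19.15
eef_pos: [471.6, -138.4, 61.9]
ee_rot: [0.001, 0.985, 0.172, 0.001]
force: [0.9, 0.6, 0.0]
grip_width: -0.001
```

Emit:
{"fn": "play_rows", "kwargs": {"steps": [[[0,0,0.0015],[0,0,0]],[[0,0,0],[0,0,0]]]}}

```text
time_s: 19.35
eef_pos: [471.2, -138.1, 60.2]
ee_rot: [0.0, 0.985, 0.172, 0.0]
force: [-0.2, -0.2, 0.3]
grip_width: -0.003
```

Emit:
{"fn": "play_rows", "kwargs": {"steps": [[[0,0,0.003],[0,0,0]],[[0,0,0.0015],[0,0,0]],[[0,0,0],[0,0,0]]]}}

```text
time_s: 19.65
eef_pos: [470.9, -137.9, 56.1]
ee_rot: [-0.0, 0.985, 0.172, -0.0]
force: [0.8, 0.4, -0.0]
grip_width: 0.001
```

Emit:
{"fn": "play_rows", "kwargs": {"steps": [[[0,0,0.0015],[0,0,0]],[[0,0,0.001],[0,0,0]],[[0,0,0],[0,0,0]]]}}

```text
time_s: 19.95
eef_pos: [471.0, -137.9, 54.3]
ee_rot: [-0.0, 0.985, 0.172, -0.0]
force: [-0.4, 0.4, 0.4]
grip_width: -0.003
```

The fingertip reaches 54.3 mm over the trailing half without contact, so the cover is seated flush. I'll go back to the tote now.

Emit:
{"fn": "play_rows", "kwargs": {"steps": [[[0,0,-0.02],[0,0,0]],[[0,0,-0.05],[0,0,0]],[[0,0,-0.06],[0,0,0]],[[0,0,-0.06],[0,0,0]],[[0,0,-0.04],[0,0,0]],[[0,0,0],[0,0,0.088]],[[0,0,0],[0,0,0.088]],[[0,0,0],[0,0,0.088]],[[0,0,0],[0,0,0.088]],[[0,0,0],[0,0,0.088]],[[0,0,0],[0,0,0]]], "grip": 0}}

```text
time_s: 21.05
eef_pos: [471.0, -137.9, 226.9]
ee_rot: [-0.0, 1.0, -0.0, -0.0]
force: [0.2, -0.4, 0.5]
grip_width: 1.001
```

```bash
python3 - <<'E'
from bx import *
s,M=st(); to([435.9,242.6,s['eef_pos'][2]],M,s['eef_pos'],10)
E
```

```text
t 21.05 pos [ 471.  -137.9  226.9] ang -0.0005 z [-0.  0. -1.] F [ 0.2 -0.4  0.5] T [-0.01 -0.02 -0.01] w 1.001
delta [ -35.3 -380.5    0. ] per row [-0.0047 -0.0507  0.    ]
```

Emit:
{"fn": "play_rows", "kwargs": {"steps": [[[-0.002,-0.0235,0],[0,0,0]],[[-0.0047,-0.0507,0],[0,0,0]],[[-0.0047,-0.0507,0],[0,0,0]],[[-0.0047,-0.0507,0],[0,0,0]],[[-0.0047,-0.0507,0],[0,0,0]],[[-0.0047,-0.0507,0],[0,0,0]],[[-0.0047,-0.0507,0],[0,0,0]],[[-0.0047,-0.0507,0],[0,0,0]],[[-0.0047,-0.0507,0],[0,0,0]],[[-0.0047,-0.0507,0],[0,0,0]],[[-0.0027,-0.0275,0],[0,0,0]],[[0,0,0],[0,0,0]],[[0,0,0],[0,0,0]]]}}

```text
time_s: 22.35
eef_pos: [435.6, 242.3, 226.8]
ee_rot: [0.0, 1.0, 0.001, -0.0]
force: [-0.0, -1.0, 0.4]
grip_width: 1.001
```

```bash
python3 - <<'E'
from bx import *
s,M=st(); im=shot('wrist','wrist9.png')
handle('wrist',im,np.array((278,220)),cams.camera_info('wrist'),113)
to([435.9,242.6,84.5],M,s['eef_pos'],1)
shot('top','top9.png'); im=cv2.imread('pics/top9.png'); cv2.imwrite('pics/top9z.png',cv2.resize(im[170:320,240:440],None,fx=4,fy=4,interpolation=cv2.INTER_CUBIC))
for n in ['top','scene']:
    if n=='scene': shot('scene','scene9.png')
    ci=cams.camera_info(n)
    for t,z in [('cover_bar',64),('rod_box',0)]:
        for r in cams.tip_of(n,t)[:1]: print(n,t,r,onplane(ci,r['pixel'],z),tb(onplane(ci,r['pixel'],z)))
E
```

```text
t 22.35 pos [435.6 242.3 226.8] ang 0.002 z [-3.e-04 -4.e-04 -1.e+00] F [-0.  -1.   0.4] T [ 0.01  0.02 -0.  ] w 1.001
wrist comp [ 267   43   26  286 6197] [279.23027271 182.06616105]
((279.5, 185.5), (285.0, 25.0), 90.0)
ends [array([437.43823988, 130.31812462, 113.        ]), array([437.04574282, 354.70205703, 113.        ])] len 224.38427569246983 yaw 0.0017492190866624396 mid [437.24199135 242.51009083 113.        ]
delta [  0.3  -0.3 142.3] per row [ 0.0004 -0.0004  0.1898]
top cover_bar {'pixel': [366.1, 232.8], 'p': 0.84} [ 477.81862238 -166.78832117   64.        ] [ -3.3 -56.5]
top rod_box {'pixel': [334.5, 245.7], 'p': 0.58} [ 462.57565927 -109.69901761    0.        ] [1.7 2.4]
scene cover_bar {'pixel': [358.6, 263.1], 'p': 0.59} [ 483.56836089 -164.38715456   64.        ] [  2.9 -56.2]
scene rod_box {'pixel': [330.3, 271.2], 'p': 0.78} [ 465.49165573 -114.15650142    0.        ] [ 2.9 -2.8]
```

View pics/top9z.png

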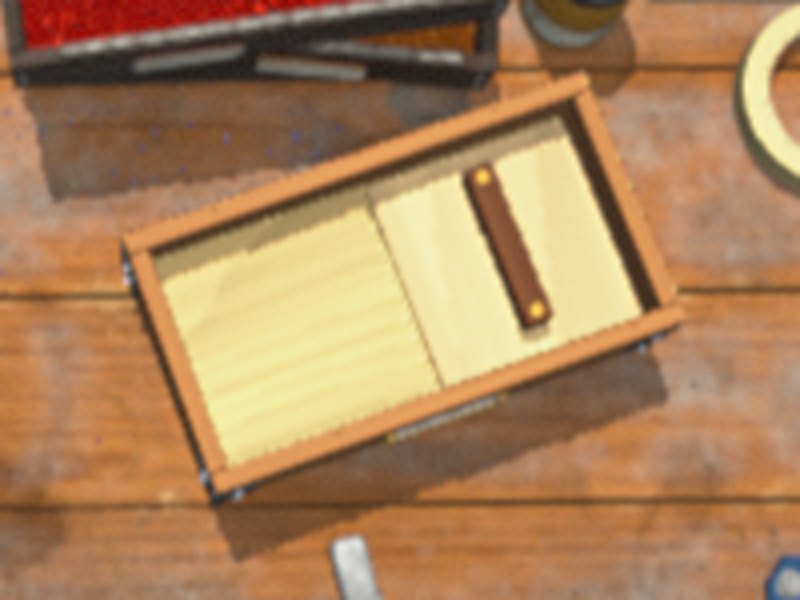

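Emit:
{"fn": "play_rows", "kwargs": {"steps": [[[0.0006,-0.0006,0.02],[0,0,0.0022]],[[0,0,0.04],[0,0,0]],[[0,0,0.04],[0,0,0]],[[0,0,0.04],[0,0,0]],[[0,0,0.03],[0,0,0]],[[0,0,0.015],[0,0,0]],[[0,0,0.005],[0,0,0]],[[0,0,0],[0,0,0]],[[0,0,0],[0,0,0]]]}}

```text
time_s: 23.6
eef_pos: [436.8, 243.1, 85.5]
ee_rot: [-0.0, 1.0, -0.001, 0.001]
force: [-0.9, 0.7, -0.3]
grip_width: 0.999
```

Emit:
{"fn": "play_rows", "kwargs": {"steps": [[[0,0,0],[0,0,0]],[[0,0,0],[0,0,0]],[[0,0,0],[0,0,0]],[[0,0,0],[0,0,0]],[[0,0,0],[0,0,0]],[[0,0,0],[0,0,0]],[[0,0,0],[0,0,0]],[[0,0,0],[0,0,0]]], "grip": 1, "squeeze": 80}}

```text
time_s: 24.4
eef_pos: [436.2, 243.0, 84.8]
ee_rot: [-0.0, 1.0, -0.001, 0.0]
force: [-1.2, -0.6, 5.3]
grip_width: 0.195
```

```bash
python3 - <<'E'
from bx import *
st()
E
```

```text
t 24.4 pos [436.2 243.   84.8] ang -0.0015 z [ 2.e-04  1.e-04 -1.e+00] F [-1.2 -0.6  5.3] T [-0.07  0.38  0.1 ] w 0.195
```

Emit:
{"fn": "play_rows", "kwargs": {"steps": [[[0,0,-0.005],[0,0,0]],[[0,0,-0.01],[0,0,0]],[[0,0,-0.02],[0,0,0]],[[0,0,-0.035],[0,0,0]],[[0,0,-0.035],[0,0,0]],[[0,0,-0.035],[0,0,0]],[[0,0,-0.035],[0,0,0]],[[0,0,-0.02],[0,0,0]],[[0,0,-0.01],[0,0,0]],[[0,0,0],[0,0,-0.046]],[[0,0,0],[0,0,-0.088]],[[0,0,0],[0,0,-0.088]],[[0,0,0],[0,0,-0.088]],[[0,0,0],[0,0,-0.088]],[[0,0,0],[0,0,-0.044]],[[0,0,0],[0,0,0]],[[0,0,0],[0,0,0]]]}}

```text
time_s: 26.1
eef_pos: [435.9, 242.9, 237.7]
ee_rot: [0.0, 0.985, 0.171, -0.001]
force: [0.6, -0.2, -5.4]
grip_width: 0.191
```

```bash
python3 - <<'E'
from bx import *
s,M=st(); to([462.2,-112.7,s['eef_pos'][2]],M,s['eef_pos'],16)
E
```

```text
t 26.1 pos [435.9 242.9 237.7] ang 0.3445 z [-1.1e-03 -3.0e-04 -1.0e+00] F [ 0.6 -0.2 -5.4] T [-0.01 -0.04 -0.01] w 0.191
delta [-9.540e+01  3.436e+02  1.000e-01] per row [-0.0079  0.0286  0.    ]
```

Emit:
{"fn": "play_rows", "kwargs": {"steps": [[[-0.004,0.0143,0],[0,0,0]],[[-0.004,0.0143,0],[0,0,0]],[[-0.0079,0.0286,0],[0,0,0]],[[-0.0079,0.0286,0],[0,0,0]],[[-0.0079,0.0286,0],[0,0,0]],[[-0.0079,0.0286,0],[0,0,0]],[[-0.0079,0.0286,0],[0,0,0]],[[-0.0079,0.0286,0],[0,0,0]],[[-0.0079,0.0286,0],[0,0,0]],[[-0.0079,0.0286,0],[0,0,0]],[[-0.0079,0.0286,0],[0,0,0]],[[-0.0079,0.0286,0],[0,0,0]],[[-0.0079,0.0286,0],[0,0,0]],[[-0.0079,0.0286,0],[0,0,0]],[[-0.0079,0.0286,0],[0,0,0]],[[-0.0079,0.0286,0],[0,0,0]],[[-0.004,0.0143,0],[0,0,0]],[[-0.004,0.0143,0],[0,0,0]],[[0,0,0],[0,0,0]],[[0,0,0],[0,0,0]]]}}

```text
time_s: 28.1
eef_pos: [462.9, -111.7, 238.2]
ee_rot: [-0.0, 0.985, 0.172, -0.0]
force: [-0.4, 0.9, -6.0]
grip_width: 0.197
```

```bash
python3 - <<'E'
from bx import *
s,M=st(); to([462.2,-112.7,170.8],M,s['eef_pos'],1)
shot('scene','scene10.png')
E
```

```text
t 28.1 pos [ 462.9 -111.7  238.2] ang 0.3455 z [-2.e-04  4.e-04 -1.e+00] F [-0.4  0.9 -6. ] T [ 0.03 -0.03 -0.04] w 0.197
delta [-1.   0.7 67.4] per row [-0.0014  0.0009  0.0898]
```

View pics/scene10.png

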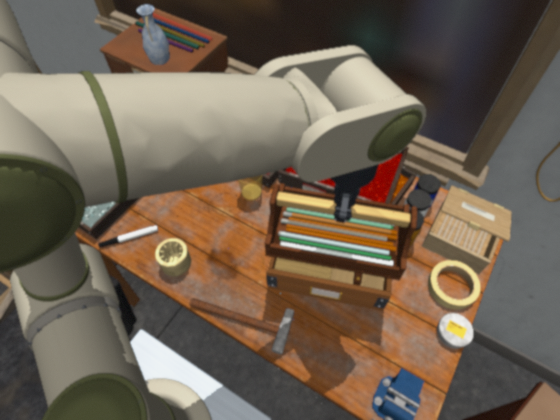

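Emit:
{"fn": "play_rows", "kwargs": {"steps": [[[-0.0012,0.0008,0.01],[0,0,0]],[[0,0,0.02],[0,0,0]],[[0,0,0.02],[0,0,0]],[[0,0,0.014],[0,0,0]],[[0,0,0.008],[0,0,0]],[[0,0,0],[0,0,0]],[[0,0,0],[0,0,0]]]}}

```text
time_s: 28.85
eef_pos: [462.7, -113.0, 184.6]
ee_rot: [0.0, 0.985, 0.172, 0.0]
force: [-0.1, 0.8, -5.9]
grip_width: 0.194
```

```bash
python3 - <<'E'
from bx import *
s,M=st(); to([462.2,-112.7,170.8],M,s['eef_pos'],1)
E
```

```text
t 28.85 pos [ 462.7 -113.   184.6] ang 0.3456 z [ 7.e-04 -4.e-04 -1.e+00] F [-0.1  0.8 -5.9] T [-0.   -0.01 -0.06] w 0.194
delta [-0.3 -0.5 13.8] per row [-0.0005 -0.0006  0.0184]
```

Emit:
{"fn": "play_rows", "kwargs": {"steps": [[[-0.0004,-0.0004,0.003],[0,0,0]],[[0,0,0.003],[0,0,0]],[[0,0,0.003],[0,0,0]],[[0,0,0.003],[0,0,0]],[[0,0,0.002],[0,0,0]],[[0,0,0.002],[0,0,0]],[[0,0,0.002],[0,0,0]],[[0,0,0.001],[0,0,0]],[[0,0,0],[0,0,0]]]}}

```text
time_s: 29.75
eef_pos: [462.1, -112.8, 170.8]
ee_rot: [0.0, 0.985, 0.172, 0.0]
force: [-4.0, 1.5, 4.9]
grip_width: 0.198
```

```bash
python3 - <<'E'
from bx import *
s,M=st(); to([462.2,-112.7,170.8],M,s['eef_pos'],1)
E
```

```text
t 29.75 pos [ 462.1 -112.8  170.8] ang 0.3457 z [ 5.e-04 -4.e-04 -1.e+00] F [-4.   1.5  4.9] T [ 0.28  0.78 -0.  ] w 0.198
delta [ 0.1 -0.1 -0. ] per row [ 0.0002 -0.0001 -0.0001]
```

Fully down, with the support force reversed (+4.9 N). I'll release and retreat.

Emit:
{"fn": "play_rows", "kwargs": {"steps": [[[0,0,0],[0,0,0]],[[0,0,0],[0,0,0]],[[0,0,0],[0,0,0]],[[0,0,0],[0,0,0]],[[0,0,0],[0,0,0]],[[0,0,0],[0,0,0]],[[0,0,0],[0,0,0]]], "grip": 0}}

```text
time_s: 30.45
eef_pos: [462.1, -112.8, 169.9]
ee_rot: [0.0, 0.985, 0.172, -0.0]
force: [-0.4, 0.1, 0.5]
grip_width: 1.0
```

Emit:
{"fn": "play_rows", "kwargs": {"steps": [[[0,0,-0.01],[0,0,0]],[[0,0,-0.03],[0,0,0]],[[0,0,-0.05],[0,0,0]],[[0,0,-0.03],[0,0,0]],[[0,0,0],[0,0,0]],[[0,0,0],[0,0,0]]]}}

```text
time_s: 31.05
eef_pos: [462.0, -112.7, 259.9]
ee_rot: [0.0, 0.985, 0.172, 0.0]
force: [0.3, 0.1, -1.0]
grip_width: 1.0
```

Emit:
{"fn": "play_rows", "kwargs": {"steps": [[[0.013,-0.045,0],[0,0,0]],[[0.013,-0.045,0],[0,0,0]],[[0.013,-0.045,0],[0,0,0]],[[0.013,-0.045,0],[0,0,0]],[[0.013,-0.045,0],[0,0,0]],[[0.013,-0.045,0],[0,0,0]],[[0.013,-0.045,0],[0,0,0]],[[0.013,-0.045,0],[0,0,0]],[[0.013,-0.045,0],[0,0,0]],[[0.013,-0.045,0],[0,0,0]],[[0,0,0],[0,0,0]],[[0,0,0],[0,0,0]]]}}

```text
time_s: 32.25
eef_pos: [439.0, 237.9, 258.8]
ee_rot: [0.0, 0.985, 0.173, -0.001]
force: [-0.1, -1.2, -0.5]
grip_width: 1.001
```

```bash
python3 - <<'E'
from bx import *
s,M=st()
for n,sd,z in [('top',(348,228),199),('scene',(339,228),195)]:
    im=shot(n,n+'11.png'); ci=cams.camera_info(n); handle(n,im,np.array(sd),ci,z)
    for r in cams.tip_of(n,'tumbler_mid')[:1]: print(r)
im=cv2.imread('pics/scene11.png'); cv2.imwrite('pics/scene11z.png',cv2.resize(im[170:320,210:410],None,fx=4,fy=4,interpolation=cv2.INTER_CUBIC))
E
```

```text
t 32.25 pos [439.  237.9 258.8] ang 0.3468 z [-2.2e-03 -9.0e-04 -1.0e+00] F [-0.1 -1.2 -0.5] T [-0.01 -0.02 -0.01] w 1.001
top comp [ 288  203  121   52 1330] [347.64210526 228.27593985]
((348.21343994140625, 228.0792694091797), (10.766252517700195, 126.77509307861328), 69.775146484375)
ends [array([ 500.03524662, -219.21972212,  199.        ]), array([423.245478  ,  -6.46329457, 199.        ])] len 226.19011036779807 yaw 0.34637693684038673 mid [ 461.64036231 -112.84150834  199.        ]
{'pixel': [211.1, 203.3], 'p': 0.82}
scene comp [ 277  213  125   31 1397] [338.77809592 227.8904796 ]
((339.0660400390625, 228.6201629638672), (125.9357681274414, 12.59357738494873), 9.865806579589844)
ends [array([ 499.14499158, -219.9329362 ,  195.        ]), array([421.66338127,  -5.50659623, 195.        ])] len 227.9957350712312 yaw 0.34674462037615417 mid [ 460.40418642 -112.71976622  195.        ]
{'pixel': [252.2, 182.1], 'p': 0.9}
```

View pics/scene11z.png

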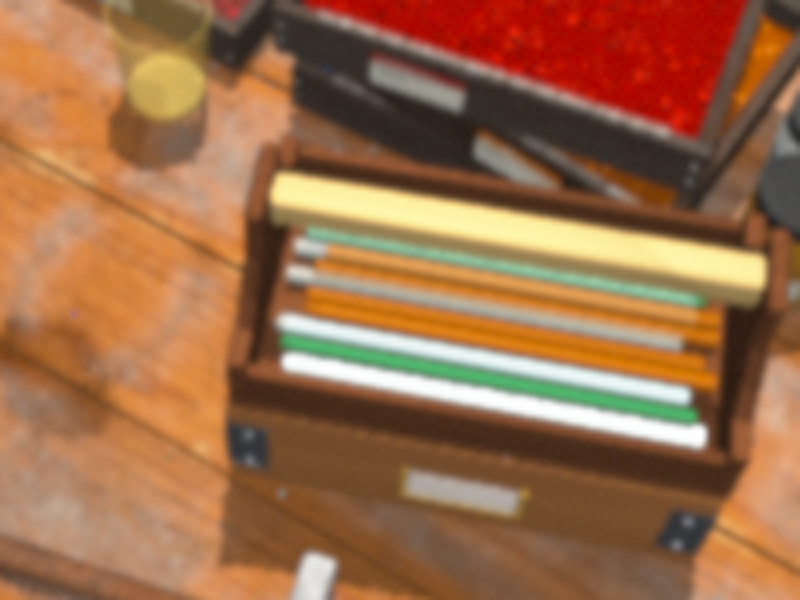

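```bash
python3 -c "
from rig import ctrl
print(ctrl.finish_job())"
```

```text
the job is handed in; nothing more can be done
None
```

I moved the tote to the clear bench, slid the cover into its seat, put the tote back on the box, and handed the job in at about 32 s. The hand-in reports no verdict, so the results below are from my own checks.

- **Tote on the bench:** it stood at x 436, y 243 mm with its handle along the bench. The weight came off the wrist before I released it.
- **Cover:** I pushed its bar along the channel with the closed fingers until it met the end wall at about 4 N. A probe over its trailing half then reached 54.3 mm without touching anything. A cover still resting on the deck would have stopped it at about 60 mm. The top picture showed the cover flush at the deck edge, with the bar at about y −56 mm in the box frame.
- **Tote back on the box:** it came down fully, and the support force reversed to +4.9 N before I released it. In the last top picture the handle is centred within about 0.5 mm of its starting place, at yaw 0.346 both times.
- **Tumbler:** it still stands where it was. The network's estimates of its position moved by only 2–3 pixels, within their usual scatter.
- **Robot:** the gripper is open and clear of everything, about 350 mm to the left of the box.

**Disagreements:** the scene camera put the final handle centre about 1.5 mm from where it first measured it. The network's estimates of the box origin scattered by about 3 mm, and two of its cover-bar estimates (one with the arm partly in view) were 5–10 mm off along the box. I relied on the handle and the probe instead.

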